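Close the soaking jar: find the thread start by touch, then screw the lid home

TASK

Close the parts-soaking jar on the repair bench: take the grey screw lid with the hexagonal grip from the bench, set it on the jar's neck, feel for the start of the thread and screw the lid clockwise until it is fully home, then let go of it. It seldom lands right in the thread, and screwed straight forward it usually jams on the thread's end stops, so turn it backward (anticlockwise) until it drops in, and then forward. Leave the other things on the bench where they are.

Things in the scene. Friction and masses are not known exactly. Their poses are not given: they have to be found in the camera images.
- lid: Loose grey screw lid, 0.16 kg, lying open side down on the bench, as it goes on the jar; 57.5 mm high. Origin: centre of its underside, z up. Skirt 85 mm outside diameter, flat top at z = 31.5 mm. Inside the rim three lugs (on its x axis and at +-120 degrees) reach in to radius 32 mm, each 18 degrees wide, 4 mm high. Turning clockwise from above screws it on.
- lid_grip (a point): Middle of the solid hexagonal grip on top of the lid, on its axis, 44.5 mm above the lid's underside. The hexagon is 46 mm across flats and 26 mm high (31.5 to 57.5 mm above the underside). Its flats face the lid's x axis and every 60 degrees from it. Grip it across two opposite flats.
- jar: White plastic jar, 96 mm diameter, fixed to the bench on a 120 x 120 x 10 mm clamp plate. Origin: centre of the plate's underside, on the bench, z up on the jar's axis. Shoulder at z = 86 mm. Above it a neck with a three-start thread of 74 mm outside diameter, repeating every 120 degrees. The thread's angle differs every time and is NOT shown by the jar's pose.
- jar_mouth (a point): Centre of the neck's top, 116 mm above the jar's origin. The neck is 60 mm in diameter, its top 5 mm tapering to 54 mm: a lid set down within about 4 mm of centre centres itself (2 mm radial play). The lid rests by its weight wherever it lands or is turned to, so it may be let go and regrasped. No springs, friction only.
- jar_ledge (a point): Height of a lid's underside (106 mm above the jar's origin) with its lugs on the level tops of the thread ledges. There it turns freely but cannot screw on: clockwise it meets end stops, anticlockwise it drops 9 mm into the entries within 66 degrees. It may also land on the stops (8 degrees wide), 4 mm higher; then at most 92 degrees anticlockwise, dropping 4 mm, then 9 mm.
- jar_entry (a point): Height of the lid's underside (97 mm above the jar's origin) when its lugs have dropped into the thread entries, level gaps with 28 degrees of play for the lug and a stop at their anticlockwise side. From here clockwise 66 to 94 degrees brings it home: the last 66 degrees screw it down 7 mm evenly (0.106 mm per degree), with 2 mm of vertical play.
- jar_home (a point): Height of the lid's underside (90 mm above the jar's origin) when it is fully home, its lugs against the end stops of the thread so that it turns no further clockwise.
- slab: Bystander: flat dark pocket-device slab under repair, 150 x 72 x 9 mm, loose on the bench; origin at the centre of its underside, long side along its x.
- flask: Bystander: loose yellow plastic bottle, 52 mm diameter, 130 mm high, standing; origin at the centre of its underside.
- driver: Bystander: loose screwdriver, about 150 mm long, lying on the bench; origin under its middle, tip towards its x.
- partdish: Bystander: loose grey open parts dish, 90 x 70 x 18 mm; origin at the centre of its underside.
Mind the look-alikes: they are no part of the job. Several things look just like the lid: the one meant starts farthest to the robot's left. Several things have the shape of the jar; the one meant has the colours described above.

How it is judged:
On the way:
1. the lid sits level over the jar's neck, not yet screwed down (horizontal distance between lid and jar below 0.006 m and z of lid in the frame of jar between 0.094 and 0.114 m and angle between lid's own z axis and vertical below 0.12 rad), for 0.1 s.
At the end, for the whole second after the job is handed in: The lid is screwed fully home: its underside is within 1.3 mm of the home height (90 mm above the jar's origin), which it reaches only in the last 12 degrees or so before the stops; it is centred on the jar within 4 mm, level within 3 degrees, released and at rest (z of lid in the frame of jar between 0.087 and 0.0913 m and horizontal distance between lid and jar below 0.004 m and angle between lid's own z axis and vertical below 0.05 rad and linear speed of lid below 0.01 m/s and angular speed of lid below 0.1 rad/s); the robot touches nothing.
It fails at once if the flat device slab is moved by more than 30 mm (distance of slab from where it was at the start of the episode above 0.03 m).
It fails at once if the bottle is moved by more than 30 mm (distance of flask from where it was at the start of the episode above 0.03 m).
It fails at once if the screwdriver is moved by more than 30 mm (distance of driver from where it was at the start of the episode above 0.03 m).
It fails at once if the parts dish is moved by more than 30 mm (distance of partdish from where it was at the start of the episode above 0.03 m).
It also fails if it takes over 72 s, if anything falls off the work surface, if the arm or the gripper's body presses on something with over 40 N, if the wrist force passes 120 N, or if a joint passes its speed limit or range.

ROBOT

A 6-joint arm with a two-finger parallel gripper is mounted at the origin on the work surface. World frame = base frame: x ahead of the robot, y to its left, z up, the work surface at z = 0. Lengths are in m, angles in rad, forces in N, time in s.
With the tool pointing down it reaches from about 0.35 to 0.85 m from the base axis. Payload 8.1 kg.
Tool frame: the origin (TCP) lies midway between the tips of the shut fingers; the grasp point (between the pads) lies 19 mm behind it; x points along the fingers, z is the direction in which the jaws open and shut, and the axes are right-handed (so a half turn about x gives the same grasp; the last joint's range is limited). The gripper opens to 93 mm and grips with 3 to 60 N. Pads are 15 mm wide; open, the fingers measure 128 mm over their backs; the gripper's body (75 mm by 188 mm) begins 65 mm behind the grasp point.
Start: joints at [1.192, 0.13, 1.488, -0, 1.523, -0.085], TCP at [0.174, 0.574, 0.219] pointing down, gripper open.
Joint ranges: [-2.96, 2.96], [-0.89, 2.26], [0.02, 2.5], [-1.34, 4.48], [0, 2.73], [-2.66, 2.66]. Speed limits (rad/s): [2.39, 2.39, 2.79, 3.14, 3.14, 3.14].

INTERFACE

Orientations are given as a 3x3 rotation matrix whose columns are the frame's x, y, z axes.
In Python, from rig import ctrl gives the robot as it stands. The module is installed in compiled form; this text tells all that it offers.
- The arm moves only by the tool servo_tool, never from a script. Its arguments are lists of equal length, an entry for each row: "travel": the shift along the world's x, y, z in mm, a list of three; "dr": the turn, a rotation vector about the world's x, y, z in degrees, a list of three. A call has 1 to 10 rows; each row is the pose to reach, as a shift and turn from the pose measured when the call began; what a row does not reach only later rows make up. A row lasts 1/12 s, in which the tool goes at most 41.7 mm and 7.16 degrees, less where a joint would pass 70% of its speed; a pose out of reach is approached as far as the arm can. A call with a gripper value outside its range is refused whole. "grip" is the finger opening in mm, from 0 to 93, set as the call begins (left out, the last holds). The fingers move at their own pace and stop on an object; the grip force is fixed at half the most. Time passes only in rows, so rows that repeat a pose let the fingers close. It gives the time, the measured TCP pose, the force and the opening at its end, in the units of the state.
- ctrl.state(): the state, without advancing time (a new reading comes with each control period).
- ctrl.capture(name): name is "side" or "top" or "wrist"; returns the picture (384x512x3 uint8, red, green, blue); there is no depth.
- ctrl.camera_info(name): a dict with "intrinsics" (3x3 intrinsics, pixels), "xyz" and "rotation" of the camera in the world; the wrist camera has in their place "tool_from_camera" (4x4, takes a point from camera to tool coordinates, whose origin is the TCP and whose axes are the tool frame's). Camera axes: x right, y down, z forward; pixel columns grow to the right and rows downward; lengths in m; the calibration is good to about 2 mm. A picture is of the moment at which its call begins: read the wrist's pose just before it. camera_info takes no time and is no camera call.
- ctrl.sign_off(): hands the job in, once; it reports no verdict.
The state is a dict: "clock": time; "joint_positions": joint angles; "joint_vel": joint speeds; "joint_torque": joint torques, N m; "tcp_pos": TCP position; "orientation": TCP orientation; "wrist_force": force on the tool from outside, world axes, zero at the start; "torque": the same for the moment, N m; "width": finger opening in m.
Only numpy, scipy, OpenCV 4.12 (cv2) and the standard library are available. Lean on these libraries where they do the work, as an engineer would, in place of code of your own. Each camera call takes 0.05 s, during which the arm holds its last target.

## Working session

There is one attempt and no reset: what is moved stays moved. The work goes in short steps, Python scripts to look and compute and a tool call to move; the robot and the scene stay as the last step left them, time stands still between calls to the robot, and variables do not carry over. Pictures are saved under pics/ and viewed, and the job is handed in when it is done.

Besides the shell and the picture viewer there is one more tool, called after ">>>" as name(argument=value, ...) on one line, values as JSON. servo_tool: Moves the arm, as the interface text tells. Its arguments: {"type":"object","properties":{"travel":{"type":"array","items":{"type":"array","items":{"type":"number"}}},"dr":{"type":"array","items":{"type":"array","items":{"type":"number"}}},"grip":{"type":"number"}},"required":["travel","dr"]}

```bash
mkdir -p pics; python3 - <<'E'
from rig import ctrl
import cv2
s=ctrl.state(); print(s['clock'],s['tcp_pos'],s['orientation'],s['width'])
for n in("top","side"):
    cv2.imwrite(f'pics/{n}0.png',ctrl.capture(n)[:,:,::-1]); print(n,ctrl.camera_info(n))
print(ctrl.camera_info("wrist"))
E
```

```text
0.0 [0.17351844 0.57377313 0.21759831] [[-6.80926143e-04 -9.57159416e-01  2.89560681e-01]
 [-1.70197899e-03  2.89561438e-01  9.57157916e-01]
 [-9.99998320e-01  1.58927652e-04 -1.82623517e-03]] 0.09296502615410292
top {'intrinsics': array([[360.90053875,   0.        , 249.44596347],
       [  0.        , 360.90053875, 189.75376922],
       [  0.        ,   0.        ,   1.        ]]), 'xyz': array([ 0.42829376, -0.09486682,  1.17394154]), 'rotation': array([[-0.01052609, -0.99459429,  0.10330246],
       [-0.9997394 ,  0.0125604 ,  0.019062  ],
       [-0.02025647, -0.10307489, -0.99446732]])}
side {'intrinsics': array([[443.5555188 ,   0.        , 253.39121197],
       [  0.        , 443.5555188 , 196.38989811],
       [  0.        ,   0.        ,   1.        ]]), 'xyz': array([ 0.11399982, -0.77470779,  0.99247753]), 'rotation': array([[ 0.84905119, -0.39021953,  0.35614717],
       [-0.52830832, -0.62514162,  0.57453309],
       [-0.00155162, -0.67596351, -0.73693346]])}
{'intrinsics': array([[277.60729297,   0.        , 254.61081655],
       [  0.        , 277.60729297, 187.77772333],
       [  0.        ,   0.        ,   1.        ]]), 'tool_from_camera': array([[-6.23529673e-04, -2.55256287e-01,  9.66873228e-01,
        -1.66469813e-01],
       [-7.13288887e-04, -9.66873057e-01, -2.55256701e-01,
         7.17142341e-02],
       [ 9.99999551e-01, -8.48820057e-04,  4.20802568e-04,
         2.47736948e-04],
       [ 0.00000000e+00,  0.00000000e+00,  0.00000000e+00,
         1.00000000e+00]])}
```

View pics/top0.png

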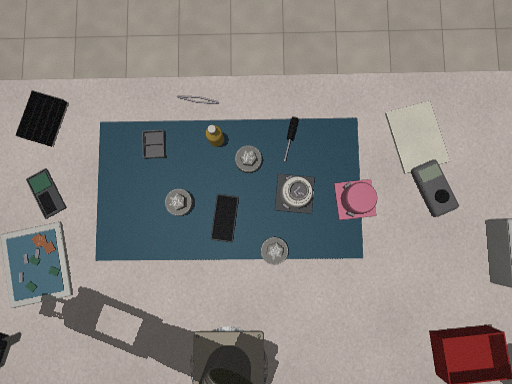

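View pics/side0.png

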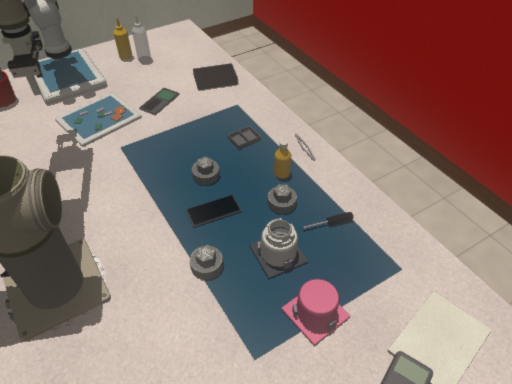

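```bash
cat > h.py <<'E'
import numpy as np,cv2
from rig import ctrl
def ray(name,uv,z):
    c=ctrl.camera_info(name);K=c['intrinsics']
    d=c['rotation']@np.linalg.solve(K,[uv[0],uv[1],1]);o=c['xyz']
    return o+d*(z-o[2])/d[2]
def wcam():
    s=ctrl.state();T=np.eye(4);T[:3,:3]=s['orientation'];T[:3,3]=s['tcp_pos']
    return T@ctrl.camera_info('wrist')['tool_from_camera'],ctrl.camera_info('wrist')['intrinsics']
def wray(T,K,uv,z):
    d=T[:3,:3]@np.linalg.solve(K,[uv[0],uv[1],1]);o=T[:3,3]
    return o+d*(z-o[2])/d[2]
def proj(T,K,p):
    q=T[:3,:3].T@(np.array(p)-T[:3,3]);q=K@q;return q[:2]/q[2]
def crop(im,x,y,w,h,f,name):
    cv2.imwrite(name,cv2.resize(im[y:y+h,x:x+w],None,fx=f,fy=f,interpolation=cv2.INTER_CUBIC))
E
python3 - <<'E'
from h import *
t=cv2.imread('pics/top0.png')
a=cv2.resize(t[180:225,155:205],None,fx=8,fy=8,interpolation=2);b=cv2.resize(t[170:215,270:320],None,fx=8,fy=8,interpolation=2)
cv2.imwrite('pics/c0.png',np.hstack([a,b]))
print(ray('top',(178,202),.0575),ray('top',(298,191),.116))
for n,u in(('flask',(212,128)),):print(n,ray('top',u,.13))
E
```

```text
[0.50875901 0.14932646 0.0575    ] [ 0.53270606 -0.21724838  0.116     ]
flask [0.72237088 0.0343425  0.13      ]
```

View pics/c0.png

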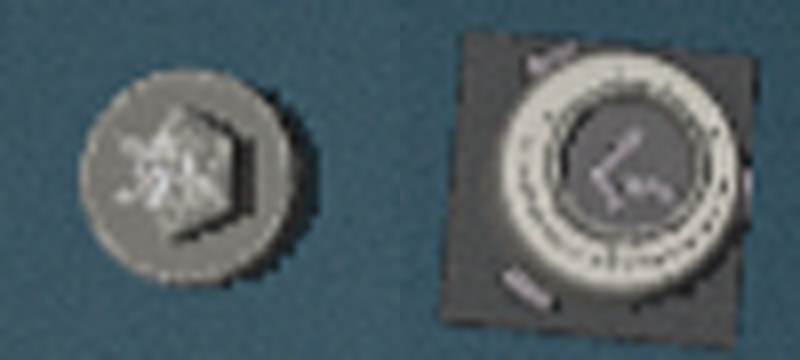

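>>> servo_tool(travel=[[24, -30, 0], [48, -60, 0], [72, -91, 0], [96, -121, 0], [120, -152, 0], [144, -182, 0], [168, -213, 0], [192, -243, 0], [216, -274, 0], [240, -304, 0]], dr=[[0, 0, -7], [0, 0, -14], [0, 0, -21], [0, 0, -28], [0, 0, -35], [0, 0, -42], [0, 0, -49], [0, 0, -56], [0, 0, -63], [0, 0, -70]])

```text
clock: 0.93
tcp_pos: [0.4141, 0.268, 0.2174]
orientation: [[-0.002, -0.049, 0.999], [-0.0, 0.999, 0.049], [-1.0, -0.0, -0.002]]
wrist_force: [0.2, 0.4, -0.2]
width: 0.093
```

>>> servo_tool(travel=[[24, -30, 0], [48, -60, 0], [72, -91, 0], [90, -115, 0], [95, -121, 0], [95, -121, 0], [95, -121, 0]], dr=[[0, 0, -7], [0, 0, -14], [0, 0, -21], [0, 0, -28], [0, 0, -33], [0, 0, -33], [0, 0, -33]])

```text
clock: 1.52
tcp_pos: [0.5088, 0.1467, 0.2169]
orientation: [[-0.003, 0.501, 0.865], [0.001, 0.865, -0.501], [-1.0, -0.001, -0.003]]
wrist_force: [0.5, 0.0, 0.5]
width: 0.093
```

```bash
python3 - <<'E'
from h import *
s=ctrl.state(); z=s['orientation'][:,2];print(s['clock'],s['tcp_pos'],np.degrees(np.arctan2(z[1],z[0])),s['joint_positions'])
T,K=wcam();np.savez('w1.npz',T=T,K=K)
cv2.imwrite('pics/w1.png',ctrl.capture('wrist')[:,:,::-1])
print(proj(T,K,[.5088,.149,.0575]))
E
```

```text
1.5167 [0.50881234 0.14670458 0.21689737] -30.084035128527162 [ 1.82689838e-01 -5.71866149e-02  1.68355778e+00  1.65700352e-03
  1.51795117e+00  7.07664706e-01]
[255.13834277 173.75937679]
```

View pics/w1.png

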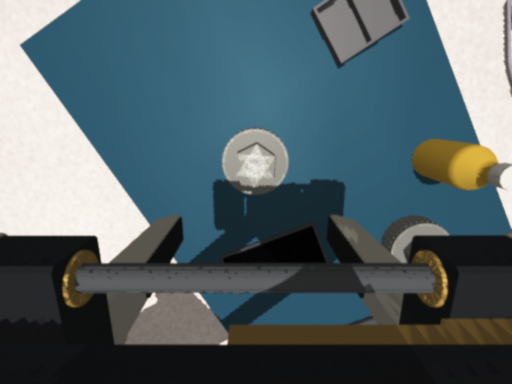

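```bash
python3 - <<'E'
from h import *
t=cv2.imread('pics/w1.png'); crop(t,210,120,90,80,8,'pics/w1c.png')
E
```

```text
(no output)
```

View pics/w1c.png

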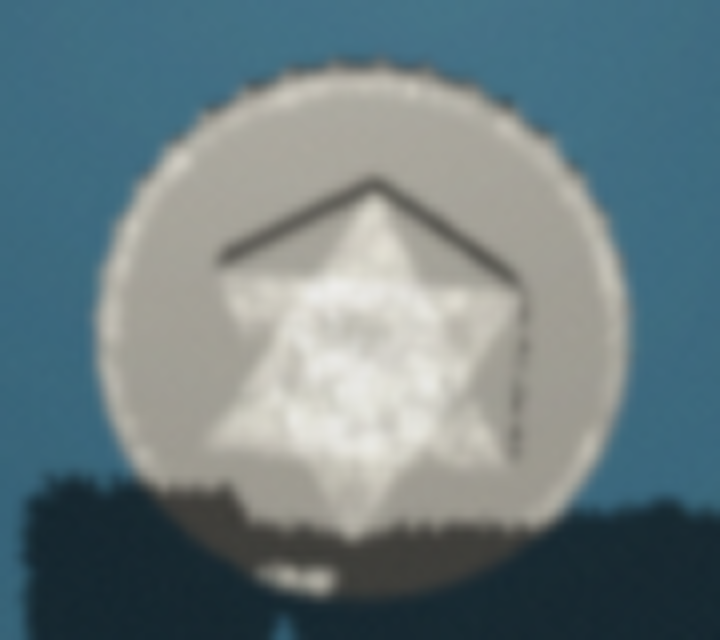

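```bash
cat > fit.py <<'E'
from h import *
from scipy.optimize import least_squares
def hexfit(T,K,uv,z,x0):
    R=.023/np.cos(np.pi/6)
    uv=np.array(uv)
    def f(p):
        r=[]
        P=np.array([proj(T,K,[p[0]+R*np.cos(p[2]+k*np.pi/3+np.pi/6),p[1]+R*np.sin(p[2]+k*np.pi/3+np.pi/6),z]) for k in range(6)])
        for u in uv: r.append(P[np.argmin(((P-u)**2).sum(1))]-u)
        return np.ravel(r)
    best=min((least_squares(f,[*x0,a]) for a in np.radians([-50,-30,-10])),key=lambda s:s.cost)
    p=best.x;return p[:2],(np.degrees(p[2])+30)%60-30,np.sqrt(2*best.cost/len(uv))
E
python3 - <<'E'
from fit import *
d=np.load('w1.npz');T,K=d['T'],d['K']
uv=(np.array([(373,195),(525,285),(510,460),(353,540),(205,450),(222,275)])+.5)/8-.5+[210,120]
print(uv.mean(0),hexfit(T,K,uv,.0575,[.509,.149]))
# circle skirt: center pixel approx
print(wray(T,K,np.array([365,333])/8-.44+[210,120],.0315))
print(ray('top',(178,201.7),.0315))
E
```

```text
[255.14583333 165.5       ] (array([0.51369009, 0.15741781]), np.float64(26.990332452286864), np.float64(0.6718858106498887))
[0.51429101 0.15844415 0.0315    ]
[0.51159035 0.15502284 0.0315    ]
```

>>> servo_tool(travel=[[4, 10, -30], [4, 10, -65], [4, 10, -100], [4, 10, -130], [4, 10, -155], [4, 10, -172], [4, 10, -181], [4, 10, -182], [4, 10, -182]], dr=[[0, 0, -3], [0, 0, -3], [0, 0, -3], [0, 0, -3], [0, 0, -3], [0, 0, -3], [0, 0, -3], [0, 0, -3], [0, 0, -3]])

```text
clock: 2.32
tcp_pos: [0.5122, 0.1582, 0.0353]
orientation: [[-0.003, 0.542, 0.84], [0.001, 0.84, -0.542], [-1.0, -0.0, -0.003]]
wrist_force: [-0.4, 0.1, 0.4]
width: 0.0928
```

```bash
python3 - <<'E'
from h import *
s=ctrl.state();print(s['tcp_pos'],s['wrist_force'],s['orientation'])
cv2.imwrite('pics/w2.png',ctrl.capture('wrist')[:,:,::-1])
E
```

```text
[0.51221539 0.1582057  0.03533968] [-0.40043822  0.09729169  0.44680313] [[-2.89545350e-03  5.42428701e-01  8.40096852e-01]
 [ 1.39330779e-03  8.40101746e-01 -5.42427059e-01]
 [-9.99994838e-01 -4.00058836e-04 -3.18824567e-03]]
```

View pics/w2.png

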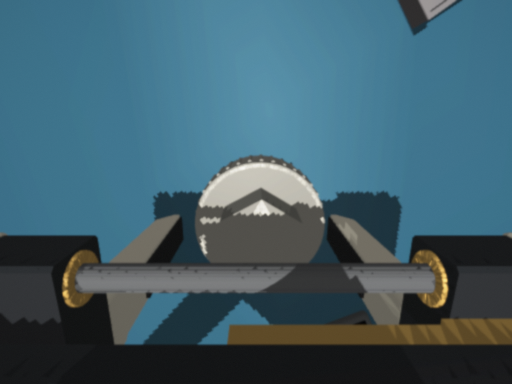

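```bash
python3 - <<'E'
from h import *
T,K=wcam()
t=cv2.imread('pics/w2.png'); crop(t,185,145,150,120,5,'pics/w2c.png')
y=ctrl.state()['orientation'][:,1];z=ctrl.state()['orientation'][:,2]
for c in ([.5122,.1582],[.5138,.1575],[.513,.157]):
    c=np.array([*c,0])
    print(c,'apex',[proj(T,K,c+y*s*.02656+[0,0,.0575]).round(1) for s in(1,-1)],'skirt lr',[proj(T,K,c+z*s*.0425+[0,0,.0315]).round(1) for s in(1,-1)],'far',[proj(T,K,c+y*s*.0425+[0,0,.0315]).round(1) for s in(1,-1)])
E
```

```text
[0.5122 0.1582 0.    ] apex [array([255.3, 198.6]), array([255.3, 284. ])] skirt lr [array([319.6, 225.5]), array([191.1, 225.6])] far [array([255.3, 161.9]), array([255.3, 282.1])]
[0.5138 0.1575 0.    ] apex [array([258.5, 198.2]), array([258.2, 283.6])] skirt lr [array([322.2, 225.1]), array([193.7, 225.2])] far [array([258.1, 161.5]), array([257.8, 281.8])]
[0.513 0.157 0.   ] apex [array([257.7, 199.6]), array([257.5, 284.9])] skirt lr [array([321.5, 226.4]), array([193.1, 226.4])] far [array([257.4, 162.9]), array([257.2, 282.8])]
```

View pics/w2c.png

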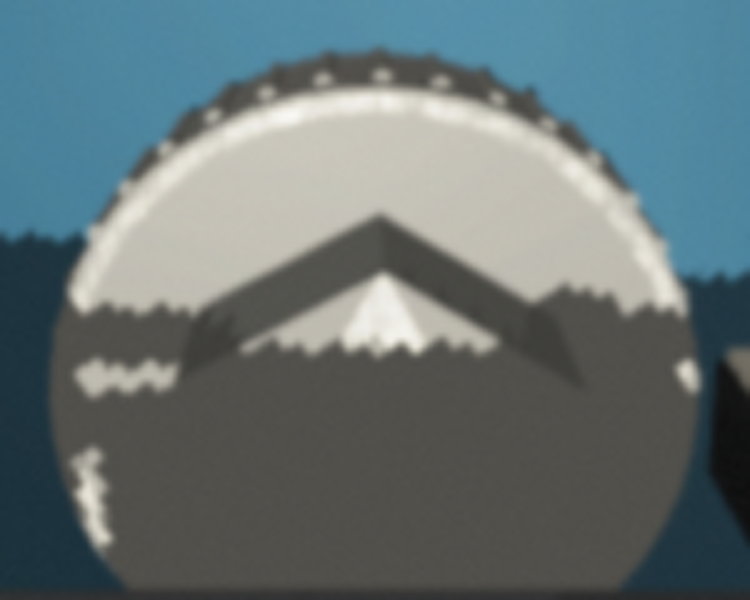

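>>> servo_tool(travel=[[3, -2, -1.5], [3, -2, -1.5], [3, -2, -1.5]], dr=[[0, 0, 0], [0, 0, 0], [0, 0, 0]])

```text
clock: 2.62
tcp_pos: [0.5173, 0.1563, 0.0361]
orientation: [[0.001, 0.543, 0.84], [0.002, 0.84, -0.543], [-1.0, 0.002, -0.0]]
wrist_force: [0.2, -1.4, -0.0]
width: 0.0931
```

>>> servo_tool(travel=[[0, 0, 0], [0, 0, 0], [0, 0, 0], [0, 0, 0], [0, 0, 0], [0, 0, 0], [0, 0, 0], [0, 0, 0]], dr=[[0, 0, 0], [0, 0, 0], [0, 0, 0], [0, 0, 0], [0, 0, 0], [0, 0, 0], [0, 0, 0], [0, 0, 0]], grip=36)

```text
clock: 3.28
tcp_pos: [0.5171, 0.1563, 0.036]
orientation: [[0.001, 0.543, 0.84], [0.002, 0.84, -0.543], [-1.0, 0.002, -0.001]]
wrist_force: [-0.1, -0.5, 0.1]
width: 0.0459
```

>>> servo_tool(travel=[[0, 0, 10], [0, 0, 30], [0, 0, 65], [0, 0, 100], [0, 0, 135], [-2, -20, 160], [-4, -50, 170], [-7, -85, 170], [-10, -120, 170], [-12, -155, 170]], dr=[[0, 0, 0], [0, 0, 0], [0, 0, 0], [0, 0, 0], [0, 0, 0], [0, 0, 0], [0, 0, 0], [0, 0, 0], [0, 0, 0], [0, 0, 0]])

```text
clock: 4.12
tcp_pos: [0.5047, 0.0001, 0.2071]
orientation: [[0.002, 0.542, 0.84], [0.002, 0.84, -0.542], [-1.0, 0.003, 0.0]]
wrist_force: [0.4, 0.4, -1.2]
width: 0.0455
```

>>> servo_tool(travel=[[-3, -35, 0], [-6, -70, 0], [-9, -105, 0], [-12, -140, 0], [-15, -175, 0], [-18, -210, 0], [-21, -245, 0], [-24, -275, 0], [-25, -300, 0], [-25, -300, 0]], dr=[[0, 0, 0], [0, 0, 0], [0, 0, 0], [0, 0, 0], [0, 0, 0], [0, 0, 0], [0, 0, 0], [0, 0, 0], [0, 0, 0], [0, 0, 0]])

```text
clock: 4.95
tcp_pos: [0.4785, -0.3043, 0.2074]
orientation: [[0.001, 0.545, 0.838], [0.0, 0.838, -0.545], [-1.0, 0.001, 0.001]]
wrist_force: [0.4, -0.7, -2.3]
width: 0.0457
```

```bash
python3 - <<'E'
from h import *
s=ctrl.state();print(s['tcp_pos'],s['wrist_force'],s['width'])
T,K=wcam();np.savez('w3.npz',T=T,K=K)
cv2.imwrite('pics/w3.png',ctrl.capture('wrist')[:,:,::-1])
E
```

```text
[ 0.47846872 -0.30426121  0.20740371] [ 0.44822961 -0.67676393 -2.26449663] 0.045655499559625036
```

View pics/w3.png

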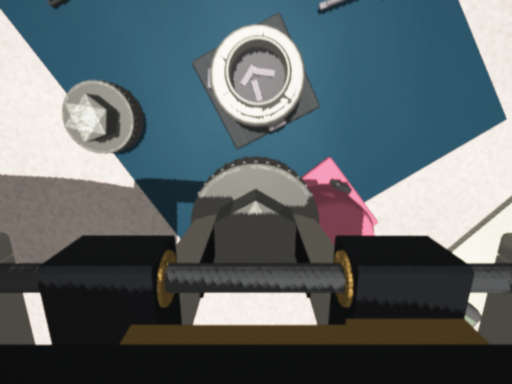

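```bash
python3 - <<'E'
from h import *
t=cv2.imread('pics/w3.png'); crop(t,195,10,130,140,5,'pics/w3c.png')
crop(t,185,150,150,90,5,'pics/w3d.png')
E
```

```text
(no output)
```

View pics/w3c.png

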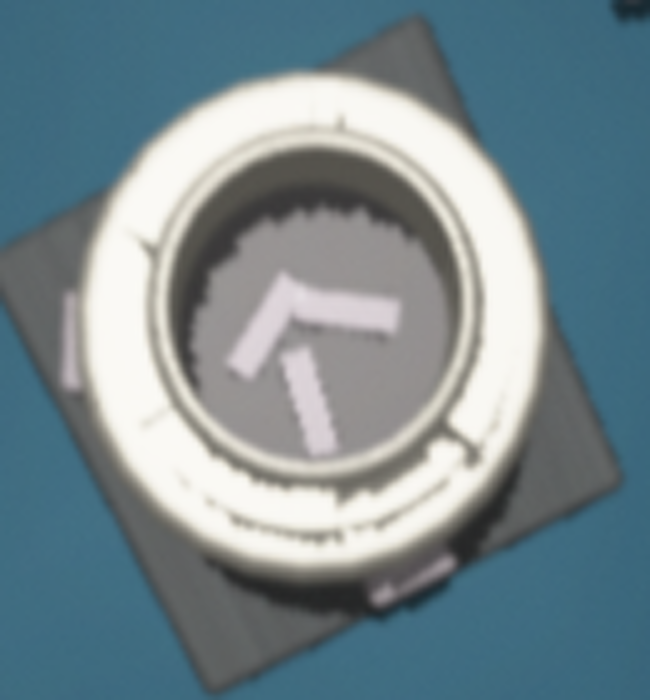

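View pics/w3d.png

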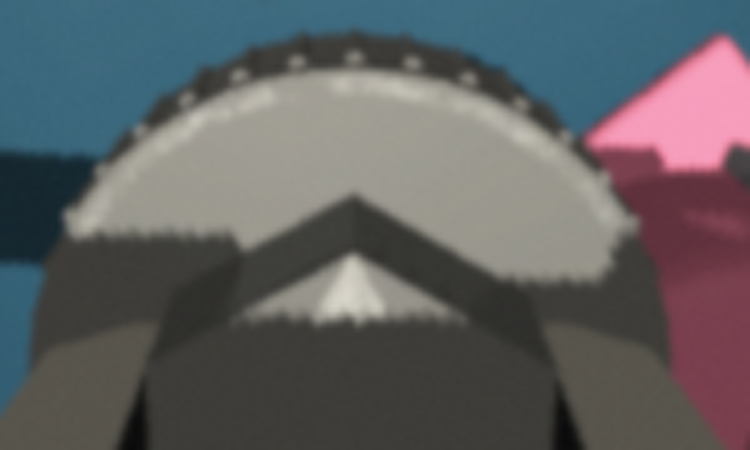

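```bash
python3 - <<'E'
from h import *
from scipy.optimize import least_squares
d=np.load('w3.npz');T,K=d['T'],d['K']
px=lambda a:np.array(a,float)/5-.4+[195,10]
for z in(.116,.111): 
  for q in((315,303),): print(z,wray(T,K,px(q),z))
for z in (.116,.111):
  e=[wray(T,K,px(q),z)[:2] for q in((150,300),(480,300),(315,127),(315,478))]
  i=[wray(T,K,px(q),z)[:2] for q in((168,300),(462,300),(315,145),(315,462))]
  for e in(e,i): print(z,'dia',np.linalg.norm(e[0]-e[1]),np.linalg.norm(e[2]-e[3]),(e[0]+e[1])/2,(e[2]+e[3])/2)
c=[wray(T,K,px(q),.010)[:2] for q in((-5,250),(418,12),(624,482),(213,694))]
print(np.mean(c,0),[np.linalg.norm(c[i]-c[i-1]) for i in range(4)])
s=[wray(T,K,px(q),.086)[:2] for q in((82,310),(546,310))];print((s[0]+s[1])/2,np.linalg.norm(s[0]-s[1]))
top=[ray('top',(298.9,190.2),.116)];print(top)
E
python3 - <<'E'
import sys;sys.path.insert(0,'.')
from h import *
t=cv2.imread('pics/top0.png'); crop(t,270,165,60,60,10,'pics/t0j.png')
d=np.load('w3.npz');T,K=d['T'],d['K']
o=ctrl.state()['orientation'];c=ctrl.state()['tcp_pos']
for dz in(-.034,-.036,-.038):
  print(dz,proj(T,K,c+[0,0,dz+.0575]+o[:,1]*.02656),proj(T,K,c+[0,0,dz+.0315]+o[:,1]*.0425),[proj(T,K,c+[0,0,dz+.0315]+o[:,2]*.0425*s) for s in (1,-1)])
E
```

```text
0.116 [ 0.53846607 -0.21476982  0.116     ]
0.111 [ 0.538905   -0.21419271  0.111     ]
0.116 dia 0.05702600453036744 0.0565026958352544 [ 0.53872966 -0.21436588] [ 0.53805054 -0.21541124]
0.116 dia 0.05080498582153666 0.05103848598879283 [ 0.53872938 -0.2143657 ] [ 0.53804762 -0.21541576]
0.111 dia 0.058131439241521504 0.0575979863393755 [ 0.53917369 -0.21378094] [ 0.53848142 -0.21484656]
0.111 dia 0.05178982765447473 0.052027854163565174 [ 0.53917341 -0.21378075] [ 0.53847843 -0.21485116]
[ 0.53884103 -0.215256  ] [np.float64(0.11852016474249824), np.float64(0.11329320205772739), np.float64(0.11797328860799108), np.float64(0.1170457658394903)]
[ 0.54025646 -0.21225978] 0.0896604899894234
[array([ 0.53503543, -0.21994427,  0.116     ])]
-0.034 [255.20821826 195.30192988] [255.08105435 158.43489815] [array([320.32453205, 223.13216683]), array([189.93671149, 223.30194688])]
-0.036 [255.19870197 194.27062498] [255.07413317 157.94443626] [array([319.62806322, 221.98674398]), array([190.61914743, 222.15467297])]
-0.038 [255.18942649 193.26541607] [255.06736591 157.46488236] [array([318.94617078, 220.86529368]), array([191.28729999, 221.03141149])]
```

View pics/t0j.png

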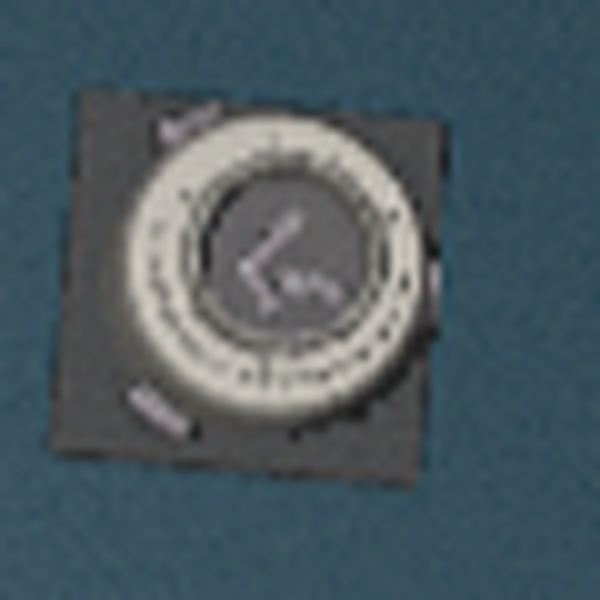

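>>> servo_tool(travel=[[20, 30, 0], [40, 60, -5], [55, 83, -20], [60, 91, -35], [60, 91, -42], [60, 91, -42], [60, 91, -42]], dr=[[0, 0, 0], [0, 0, 0], [0, 0, 0], [0, 0, 0], [0, 0, 0], [0, 0, 0], [0, 0, 0]])

```text
clock: 5.58
tcp_pos: [0.5382, -0.211, 0.1653]
orientation: [[0.0, 0.545, 0.839], [0.002, 0.839, -0.545], [-1.0, 0.002, -0.001]]
wrist_force: [0.3, -0.1, -2.4]
width: 0.0457
```

```bash
python3 - <<'E'
from h import *
s=ctrl.state();print(s['tcp_pos'],s['wrist_force'],s['width'])
T,K=wcam();np.savez('w4.npz',T=T,K=K)
w=ctrl.capture('wrist')[:,:,::-1];t=ctrl.capture('top')[:,:,::-1];d=ctrl.capture('side')[:,:,::-1]
for n,i in(('w4',w),('t4',t),('s4',d)):cv2.imwrite(f'pics/{n}.png',i)
crop(d,235,190,90,90,6,'pics/s4c.png')
c=ctrl.camera_info('side')
E
```

```text
[ 0.53822959 -0.21096603  0.16529088] [ 0.31379876 -0.08879593 -2.38278086] 0.04566863640558125
```

View pics/s4c.png

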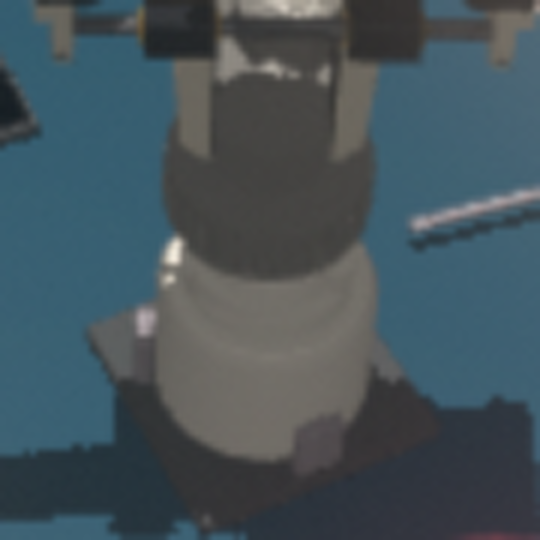

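View pics/w4.png

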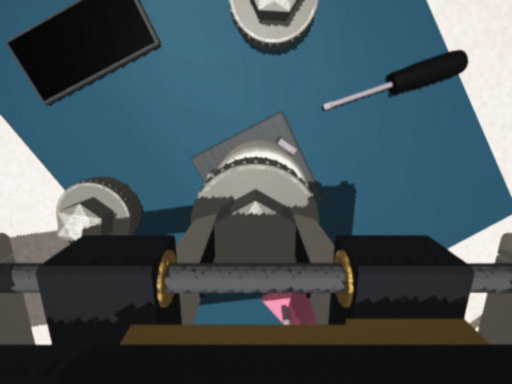

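```bash
python3 - <<'E'
from h import *
t=cv2.imread('pics/w4.png'); crop(t,185,105,140,120,5,'pics/w4c.png')
d=np.load('w4.npz');T,K=d['T'],d['K']
y=np.array([.545,.839,0]);z=np.array([.839,-.545,0])
for j in([.5388,-.2150],[.5363,-.2175]):
  j=np.array([*j,0])
  print('jar far shoulder',proj(T,K,j+[0,0,.086]+y*.048),'plate',[(proj(T,K,j+[0,0,.01]+60*.001*(a*np.array([1,0,0])+b*np.array([0,1,0])))).round(1) for a in(1,-1) for b in (1,-1)])
tcp=np.array([.5382,-.211,.1653])
for o in(0,-.002,-.0036,-.005): print(o,'apex',proj(T,K,tcp+[0,0,.0215]+y*(o+.02656)),'skirttop',proj(T,K,tcp+[0,0,-.0045]+y*(o+.0425)),'bot',proj(T,K,tcp+[0,0,-.036]+y*(o+.0425)))
E
```

```text
jar far shoulder [259.14209983 144.83836289] plate [array([274.1, 106.1]), array([327. , 193.1]), array([187.4, 164.2]), array([244. , 242.9])]
jar far shoulder [258.29628758 148.78065515] plate [array([273.4, 109.3]), array([326.2, 195.9]), array([186.9, 167.1]), array([243.4, 245.4])]
0 apex [256.76821232 197.99652827] skirttop [256.54682153 161.3282423 ] bot [256.31567479 154.38649159]
-0.002 apex [256.76317361 201.49905583] skirttop [256.54304601 164.51088072] bot [256.31304025 157.10990465]
-0.0036 apex [256.75916678 204.28429626] skirttop [256.54004148 167.0435985 ] bot [256.31094205 159.2788871 ]
-0.005 apex [256.75567826 206.7092466 ] skirttop [256.53742402 169.25003205] bot [256.30911295 161.16968292]
```

View pics/w4c.png

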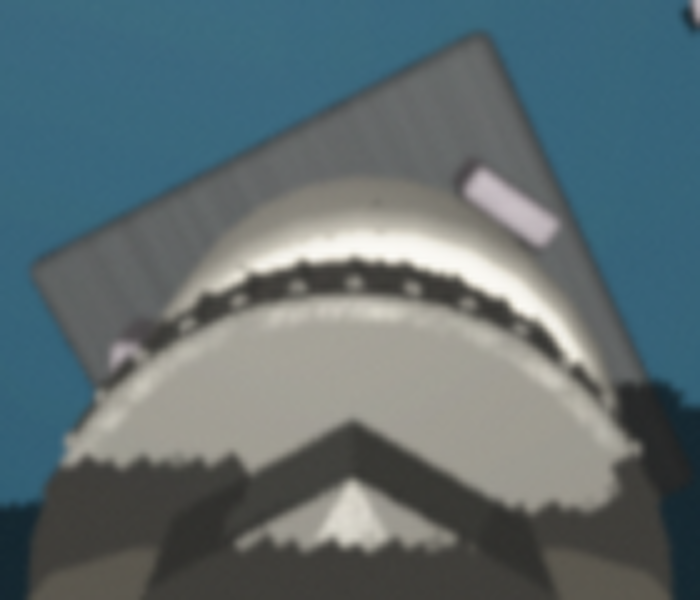

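```bash
python3 - <<'E'
from h import *
t=cv2.imread('pics/t4.png'); crop(t,250,150,100,80,8,'pics/t4c.png')
E
```

```text
(no output)
```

View pics/t4c.png

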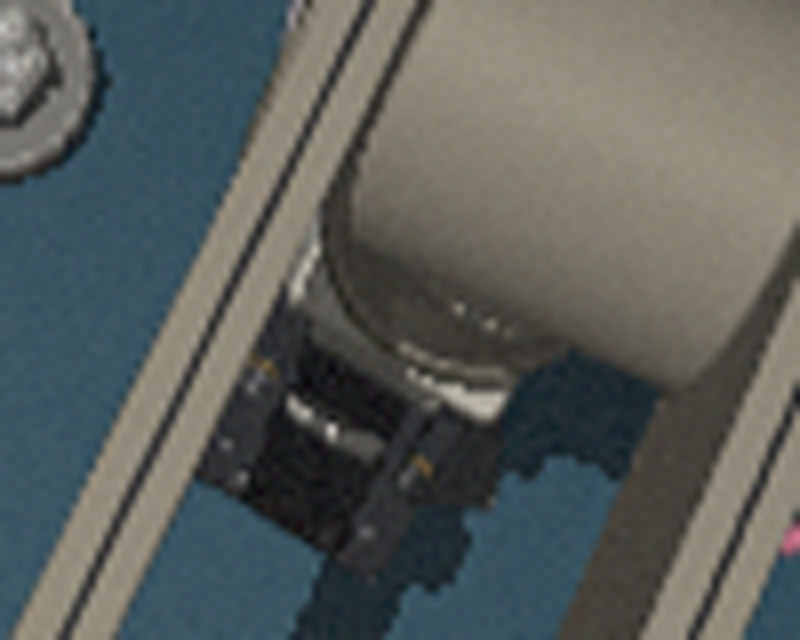

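```bash
python3 - <<'E'
from h import *
d=np.load('w4.npz');T,K=d['T'],d['K']
px=lambda a:np.array(a,float)/5-.4+[185,105]
y=np.array([.545,.839,0]);z=np.array([.839,-.545,0])
A=wray(T,K,px((484,30)),.01)[:2];B=wray(T,K,px((31,267)),.01)[:2]
e=(A-B);print(np.linalg.norm(e));e/=np.linalg.norm(e);n=np.array([e[1],-e[0]])
for n in(n,-n):
  j=(A+B)/2+.06*n;print('jar',j,'base far',proj(T,K,np.array([*j,.01])+y*.048))
  j=A-.06*e+.06*n
  print(j)
print('tcp now noise check')
for i in range(1): print(ctrl.state()['tcp_pos'],ctrl.state()['clock'])
L=wray(T,K,px((352,478)),.1653+.0215)[:2]-y[:2]*.02656;print('lid by apex',L)
L=wray(T,K,px((352,299)),.1653-.0045)[:2]-y[:2]*.0425;print('lid by skirt',L)
# side
c=ctrl.camera_info('side');S=np.eye(4);S[:3,:3]=c['rotation'];S[:3,3]=c['xyz']
for p in([.5388,-.215,.086],[.5363,-.2175,.086],[.5382,-.211,.13],[.5382-.001,-.211-.0017,.145]): print(p,proj(S,c['intrinsics'],p))
E
```

```text
0.11715165594406975
jar [ 0.53854218 -0.2170708 ] base far [258.97641278 139.61169102]
[ 0.53712581 -0.21692197]
jar [ 0.55108289 -0.09772789] base far [207.38213491  36.58263779]
[ 0.54966652 -0.09757905]
tcp now noise check
[ 0.53901075 -0.21212912  0.16663041] 5.7333
lid by apex [ 0.53670608 -0.21152861]
lid by skirt [ 0.53634163 -0.21209512]
[0.5388, -0.215, 0.086] [279.20083858 234.13462947]
[0.5363, -0.2175, 0.086] [278.94119502 235.20067349]
[0.5382, -0.211, 0.13] [278.83119798 222.38129089]
[0.5372, -0.2127, 0.145] [279.12857551 219.16588686]
```

```bash
python3 - <<'E'
from h import *
f=np.array([.35614717,.57453309,0]);f/=np.linalg.norm(f);r=np.array([f[1],-f[0],0]);print(f,r)
def rep(n,p): p=p+f*0;print(n,p,'f',p@f,'r',p@r)
rep('jar base',ray('side',(235+267/6,190+458/6-.4),.010)+f*.048)
# plate top corners in side crop
for q in((90,330),(207,527),(438,425)): print(ray('side',(235+q[0]/6-.4,190+q[1]/6-.4),.010))
for z in(.128,.130,.132): rep('lid bottom',ray('side',(235+269/6,190+279/6-.4),z)+f*.0425)
rep('tcp',np.array([.5386,-.2116,0]))
# initial picture
t=cv2.imread('pics/side0.png'); crop(t,235,200,90,90,6,'pics/s0c.png')
E
```

```text
[0.52687198 0.84994466 0.        ] [ 0.84994466 -0.52687198  0.        ]
jar base [ 0.54130207 -0.2147959   0.01      ] f 0.10263226455720094 r 0.5732467364539078
[ 0.48555738 -0.15507309  0.01      ]
[ 0.47356046 -0.27050642  0.01      ]
[ 0.58900679 -0.2807116   0.01      ]
lid bottom [ 0.53942535 -0.21063548  0.128     ] f 0.10517959713225984 r 0.5694596246997514
lid bottom [ 0.53849292 -0.21185691  0.13      ] f 0.10365017616425216 r 0.5693106462526335
lid bottom [ 0.53756048 -0.21307834  0.132     ] f 0.10212075519624465 r 0.5691616678055157
tcp [ 0.5386 -0.2116  0.    ] f 0.10392495676790703 r 0.5692663026745819
```

View pics/s0c.png

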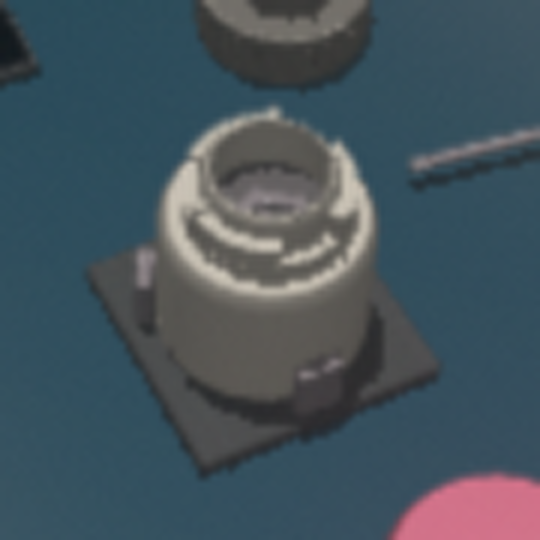

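```bash
python3 - <<'E'
from h import *
f=np.array([.52687198,.84994466,0]);r=np.array([f[1],-f[0],0])
for n,q,z in(('mouth',(271.5,175),.115),('base',(267.5,0),.01),('sh',(267.5,0),.07)):
    if q[1]: p=ray('side',(235+q[0]/6-.4,200+q[1]/6-.4),z);print(n,p,p@f,p@r)
    else:
        for v in (240,250):p=ray('side',(235+q[0]/6-.4,v),z);print(n,p@f,p@r)
for n in('s4','side0'):
    t=cv2.imread(f'pics/{n}.png'); crop(t,255,190 if n=='s4' else 215,50,50,14,f'pics/{n}z.png')
E
```

```text
mouth [ 0.53614268 -0.21969203  0.115     ] 0.09575248938867187 0.5714411829070418
base 0.1394400661206104 0.5758916500801243
base 0.10576884008509536 0.5745111944586977
sh 0.09438037905696176 0.5715662820264859
sh 0.06276545813089057 0.5702701309666068
```

View pics/side0z.png

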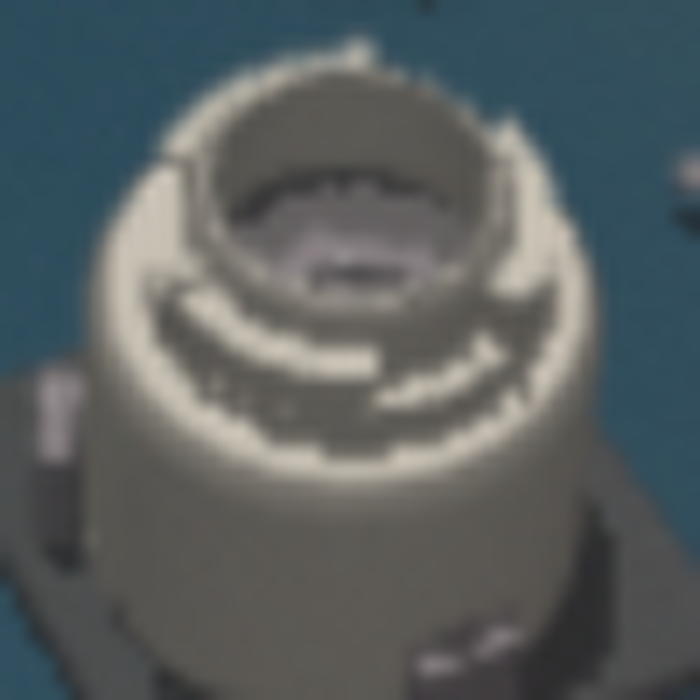

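View pics/s4z.png

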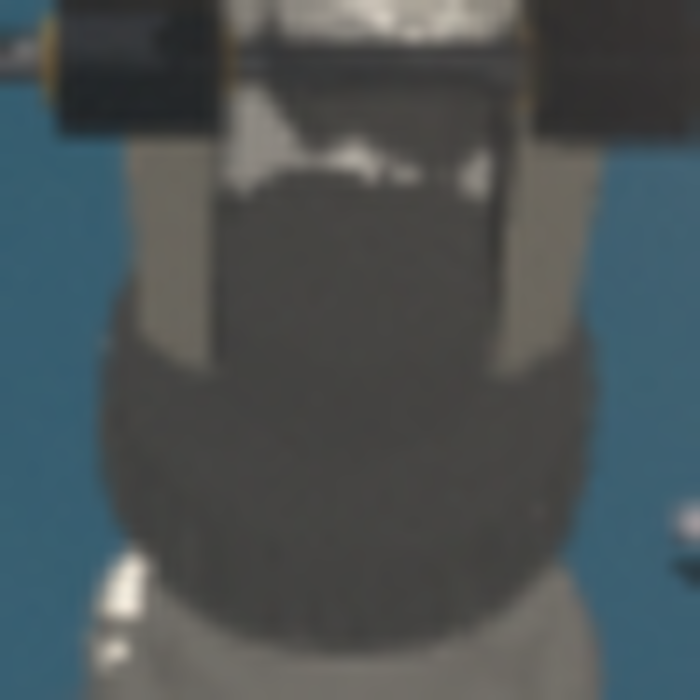

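```bash
python3 - <<'E'
from h import *
f=np.array([.52687198,.84994466,0]);r=np.array([f[1],-f[0],0])
p=ray('side',(279.5,227.8),.116);print('mouth',p,p@f,p@r)
p=ray('side',(279.5,215+310/14-.46),.116);print('near',p@f+.027)
p=ray('side',(279.5,215+68/14-.46),.116);print('far',p@f-.0255)
for z in (.129,.131):
  p=ray('side',(279.3,236.3),z)+f*.0425;print('lid',p,p@f,p@r)
p=ray('side',(279.3,220),.145);print('lid r',p@r)
E
```

```text
mouth [ 0.53665519 -0.21729625  0.116     ] 0.09805879067877733 0.5706145185098264
near 0.09704981348767101
far 0.09995825493601404
lid [ 0.53751098 -0.21106399  0.129     ] 0.10380676398667554 0.5680582837043453
lid [ 0.5365819  -0.21228584  0.131     ] 0.1022787515592024 0.5679123785395557
lid r 0.5689702997696799
```

>>> servo_tool(travel=[[0, -3, 0], [0, -5, -4], [0, -5, -8], [0, -5, -12], [0, -5, -12], [0, -5, -12]], dr=[[0, 0, 0], [0, 0, 0], [0, 0, 0], [0, 0, 0], [0, 0, 0], [0, 0, 0]])

```text
clock: 6.23
tcp_pos: [0.5385, -0.2169, 0.1538]
orientation: [[0.002, 0.546, 0.838], [0.002, 0.838, -0.546], [-1.0, 0.002, 0.0]]
wrist_force: [0.1, -0.9, -1.9]
width: 0.0459
```

```bash
python3 - <<'E'
from h import *
t=ctrl.capture('side')[:,:,::-1];cv2.imwrite('pics/s5.png',t);crop(t,255,190,50,50,12,'pics/s5z.png')
s=ctrl.state();print(s['tcp_pos'],s['wrist_force'])
E
```

```text
[ 0.53877067 -0.21699289  0.15425373] [ 0.3430038  -0.09883063 -1.34837147]
```

View pics/s5z.png

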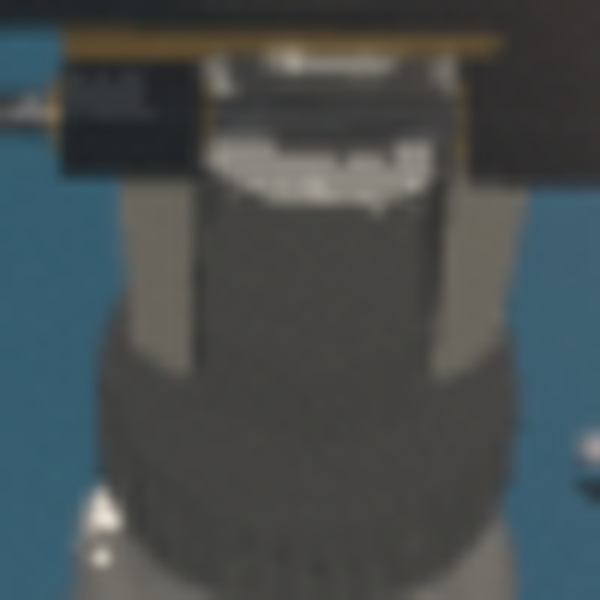

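>>> servo_tool(travel=[[0, 0, -2], [0, 0, -4], [0, 0, -6], [0, 0, -8], [0, 0, -8]], dr=[[0, 0, 0], [0, 0, 0], [0, 0, 0], [0, 0, 0], [0, 0, 0]])

```text
clock: 6.7
tcp_pos: [0.5385, -0.2168, 0.1456]
orientation: [[0.001, 0.546, 0.838], [0.002, 0.838, -0.546], [-1.0, 0.002, 0.0]]
wrist_force: [0.6, -0.4, -1.9]
width: 0.0458
```

>>> servo_tool(travel=[[0, 0, -1], [0, 0, -2], [0, 0, -3], [0, 0, -3]], dr=[[0, 0, 0], [0, 0, 0], [0, 0, 0], [0, 0, 0]])

```text
clock: 7.03
tcp_pos: [0.5384, -0.2167, 0.1423]
orientation: [[0.001, 0.546, 0.838], [0.002, 0.838, -0.546], [-1.0, 0.002, -0.0]]
wrist_force: [0.3, 0.9, -1.8]
width: 0.0457
```

>>> servo_tool(travel=[[0, 0, -1], [0, 0, -2], [0, 0, -2]], dr=[[0, 0, 0], [0, 0, 0], [0, 0, 0]])

```text
clock: 7.28
tcp_pos: [0.5386, -0.2168, 0.1416]
orientation: [[0.002, 0.546, 0.838], [0.001, 0.838, -0.546], [-1.0, 0.002, 0.001]]
wrist_force: [-2.7, 1.7, 6.4]
width: 0.0459
```

>>> servo_tool(travel=[[0, 0, 1], [0, 0, 1], [0, 0, 1], [0, 0, 1], [0, 0, 1]], dr=[[0, 0, 0], [0, 0, 0], [0, 0, 0], [0, 0, 0], [0, 0, 0]], grip=75)

```text
clock: 7.7
tcp_pos: [0.5386, -0.2169, 0.1425]
orientation: [[0.002, 0.546, 0.838], [0.001, 0.838, -0.546], [-1.0, 0.002, 0.001]]
wrist_force: [-0.1, -0.4, 0.1]
width: 0.0731
```

```bash
python3 - <<'E'
from h import *
s=ctrl.state();print(s['tcp_pos'],s['wrist_force'],s['width'])
T,K=wcam();np.savez('w6.npz',T=T,K=K)
w=ctrl.capture('wrist')[:,:,::-1];crop(w,180,140,150,120,5,'pics/w6c.png')
t=ctrl.capture('side')[:,:,::-1];cv2.imwrite('pics/s6.png',t);crop(t,255,190,50,50,12,'pics/s6z.png')
tcp=s['tcp_pos'];y=np.array([.546,.838,0]);z=np.array([.838,-.546,0])
for u in(.104,.106): print(u,'apex',proj(T,K,[*tcp[:2],u+.0575]+y*.02656),'far',proj(T,K,[*tcp[:2],u+.0315]+y*.0425),proj(T,K,[*tcp[:2],u+.0315]+z*.0425),proj(T,K,[*tcp[:2],u+.0315]-z*.0425))
E
```

```text
[ 0.53859052 -0.21685754  0.1424618 ] [-0.07918525 -0.43244592  0.08322175] 0.0730843768676543
0.104 apex [256.80229356 196.62253058] far [256.51040846 160.64245658] [319.98910797 223.64657393] [192.89693116 223.73952549]
0.106 apex [256.83109631 197.65988713] far [256.53243049 161.15077048] [320.67823443 224.78853343] [192.24783346 224.88249603]
```

View pics/w6c.png

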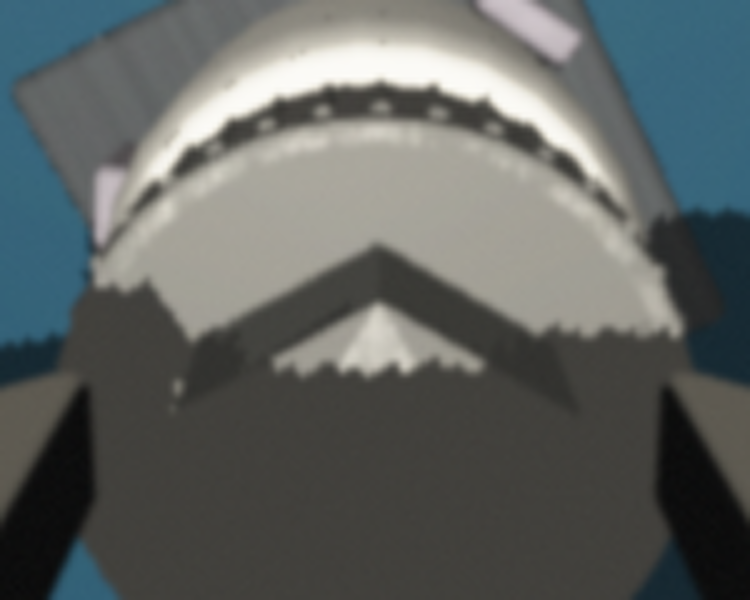

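View pics/s6z.png

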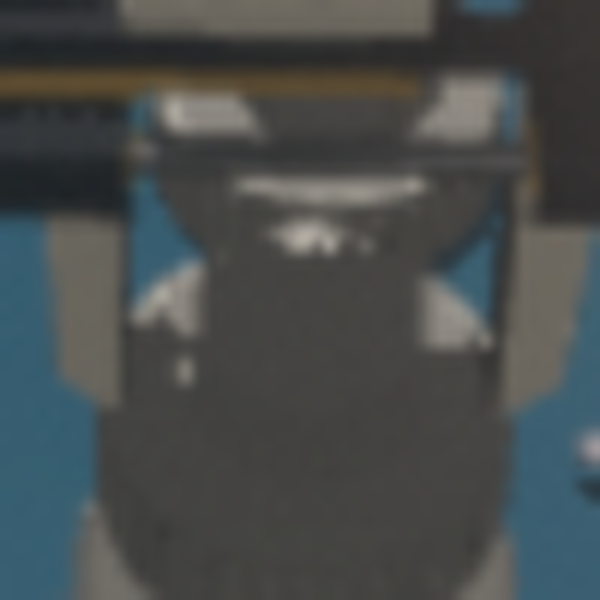

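>>> servo_tool(travel=[[-1, -1.7, -2], [-1, -1.7, -2], [-1, -1.7, -2]], dr=[[0, 0, 0], [0, 0, 0], [0, 0, 0]])

```text
clock: 8.05
tcp_pos: [0.5373, -0.2186, 0.1401]
orientation: [[0.001, 0.546, 0.838], [0.002, 0.838, -0.546], [-1.0, 0.002, -0.0]]
wrist_force: [0.7, -0.4, -0.1]
width: 0.0752
```

>>> servo_tool(travel=[[0, 0, 0], [0, 0, 0], [0, 0, 0], [0, 0, 0], [0, 0, 0]], dr=[[0, 0, 0], [0, 0, 0], [0, 0, 0], [0, 0, 0], [0, 0, 0]], grip=36)

```text
clock: 8.47
tcp_pos: [0.5374, -0.2186, 0.1402]
orientation: [[0.001, 0.546, 0.838], [0.002, 0.838, -0.546], [-1.0, 0.002, 0.0]]
wrist_force: [-0.9, -0.6, 0.6]
width: 0.0459
```

>>> servo_tool(travel=[[0, 0, -1], [0, 0, -1.5], [0, 0, -1.5], [0, 0, -1.5], [0, 0, -1.5], [0, 0, -1.5]], dr=[[0, 0, 2], [0, 0, 6], [0, 0, 10], [0, 0, 14], [0, 0, 18], [0, 0, 20]])

```text
clock: 8.97
tcp_pos: [0.5382, -0.2188, 0.14]
orientation: [[0.003, 0.223, 0.975], [0.001, 0.975, -0.223], [-1.0, 0.002, 0.002]]
wrist_force: [-0.3, 1.0, 6.4]
width: 0.0461
```

>>> servo_tool(travel=[[0, 0, -1.5], [0, 0, -1.5], [0, 0, -1.5], [0, 0, -1.5], [0, 0, -1.5], [0, 0, -1.5]], dr=[[0, 0, 4], [0, 0, 8], [0, 0, 12], [0, 0, 16], [0, 0, 20], [0, 0, 20]])

```text
clock: 9.47
tcp_pos: [0.5391, -0.219, 0.14]
orientation: [[0.004, -0.129, 0.992], [0.001, 0.992, 0.129], [-1.0, 0.001, 0.004]]
wrist_force: [0.2, -0.5, 5.7]
width: 0.0455
```

>>> servo_tool(travel=[[0, 0, -1.5], [0, 0, -1.5], [0, 0, -1.5], [0, 0, -1.5], [0, 0, -1.5], [0, 0, -1.5]], dr=[[0, 0, 4], [0, 0, 8], [0, 0, 12], [0, 0, 16], [0, 0, 20], [0, 0, 20]])

```text
clock: 9.97
tcp_pos: [0.5389, -0.2189, 0.1381]
orientation: [[0.003, -0.463, 0.886], [0.003, 0.886, 0.463], [-1.0, 0.001, 0.004]]
wrist_force: [-0.7, 0.1, -2.1]
width: 0.0459
```

>>> servo_tool(travel=[[0, 0, -2], [0, 0, -4], [0, 0, -6], [0, 0, -8], [0, 0, -8]], dr=[[0, 0, 0], [0, 0, 0], [0, 0, 0], [0, 0, 0], [0, 0, 0]])

```text
clock: 10.38
tcp_pos: [0.5389, -0.219, 0.131]
orientation: [[0.003, -0.462, 0.887], [0.003, 0.887, 0.462], [-1.0, 0.001, 0.004]]
wrist_force: [-3.3, 1.7, 6.1]
width: 0.046
```

>>> servo_tool(travel=[[0, 0, -1], [0, 0, -1], [0, 0, -1], [0, 0, -1.5], [0, 0, -2], [0, 0, -2]], dr=[[0, 0, -4], [0, 0, -8], [0, 0, -12], [0, 0, -16], [0, 0, -20], [0, 0, -20]])

```text
clock: 10.88
tcp_pos: [0.5395, -0.2195, 0.1306]
orientation: [[0.006, -0.126, 0.992], [0.0, 0.992, 0.126], [-1.0, -0.0, 0.006]]
wrist_force: [-1.7, 1.7, 8.7]
width: 0.0458
```

>>> servo_tool(travel=[[0, 0, -1.5], [0, 0, -2], [0, 0, -2.5], [0, 0, -3], [0, 0, -3], [0, 0, -3]], dr=[[0, 0.3, -4], [0, 0.3, -8], [0, 0.3, -12], [0, 0.3, -16], [0, 0.3, -20], [0, 0.3, -20]])

```text
clock: 11.38
tcp_pos: [0.5397, -0.2193, 0.1286]
orientation: [[0.001, 0.226, 0.974], [-0.001, 0.974, -0.226], [-1.0, -0.001, 0.001]]
wrist_force: [-3.2, 3.5, 6.1]
width: 0.0453
```

>>> servo_tool(travel=[[0, 0, -1.5], [0, 0, -2], [0, 0, -2.5], [0, 0, -3], [0, 0, -3.5], [0, 0, -3.5]], dr=[[0, 0, -4], [0, 0, -8], [0, 0, -12], [0, 0, -16], [0, 0, -20], [0, 0, -20]])

```text
clock: 11.88
tcp_pos: [0.5397, -0.2192, 0.1264]
orientation: [[0.0, 0.55, 0.835], [-0.001, 0.835, -0.55], [-1.0, -0.001, 0.001]]
wrist_force: [-5.0, 3.3, 9.0]
width: 0.0456
```

>>> servo_tool(travel=[[-0.5, 0.3, -1.5], [-0.5, 0.3, -2], [-0.5, 0.3, -2.5], [-0.5, 0.3, -3], [-0.5, 0.3, -3.5], [-0.5, 0.3, -3.5]], dr=[[0, 0, -4], [0, 0, -8], [0, 0, -12], [0, 0, -16], [0, 0, -20], [0, 0, -20]])

```text
clock: 12.38
tcp_pos: [0.5388, -0.2185, 0.1243]
orientation: [[-0.001, 0.805, 0.593], [-0.001, 0.593, -0.805], [-1.0, -0.001, -0.0]]
wrist_force: [-8.1, 3.9, 11.4]
width: 0.0456
```

```bash
python3 -c "
from h import *
s=ctrl.state();print(s['torque'],s['wrist_force'],s['joint_torque'],s['joint_positions'])"
```

```text
[0.88358508 1.62308024 0.57700186] [-8.13423437  3.94938224 11.42018047] [ -1.14900436 -49.57001209 -45.94660521   0.11981924  -3.43486592
   2.27351278] [-4.72769770e-01  1.44252134e-01  1.64796280e+00 -9.76390344e-04
  1.34996068e+00  4.63364380e-01]
```

>>> servo_tool(travel=[[-0.8, 0.4, -1.5], [-0.8, 0.4, -1.5], [-0.8, 0.4, -1.5], [-0.8, 0.4, -1.5]], dr=[[0, 0, -4], [0, 0, -8], [0, 0, -12], [0, 0, -12]])

```text
clock: 12.72
tcp_pos: [0.5386, -0.2178, 0.1244]
orientation: [[0.0, 0.912, 0.41], [-0.001, 0.41, -0.912], [-1.0, -0.0, 0.001]]
wrist_force: [-2.5, 4.1, 9.1]
width: 0.049
```

```bash
python3 -c "
from h import *
s=ctrl.state();z=s['orientation'][:,2];print(s['torque'],s['wrist_force'],s['joint_torque'][5],np.degrees(np.arctan2(z[1],z[0])))"
```

```text
[0.51927806 0.8172897  1.27254406] [-2.53708176  4.12478108  9.11221321] 2.8645621240139008 -65.79899609404819
```

>>> servo_tool(travel=[[0, 0, 1], [0, 0, 1], [0, 0, 1], [0, 0, 1], [0, 0, 1], [0, 0, 1], [0, 0, 1]], dr=[[0, 0, 0], [0, 0, 0], [0, 0, 0], [0, 0, 0], [0, 0, 0], [0, 0, 0], [0, 0, 0]], grip=90)

```text
clock: 13.3
tcp_pos: [0.5385, -0.2179, 0.1252]
orientation: [[-0.0, 0.912, 0.41], [-0.001, 0.41, -0.912], [-1.0, -0.0, 0.001]]
wrist_force: [-0.0, -0.1, -0.7]
width: 0.0881
```

>>> servo_tool(travel=[[0, 0, 15], [0, 0, 40], [0, 0, 65], [0, 0, 80], [0, 0, 80], [0, 0, 80]], dr=[[0, 0, 0], [0, 0, 0], [0, 0, 0], [0, 0, 0], [0, 0, 0], [0, 0, 0]])

```text
clock: 13.8
tcp_pos: [0.5391, -0.2182, 0.2061]
orientation: [[0.002, 0.912, 0.41], [-0.002, 0.41, -0.912], [-1.0, 0.001, 0.002]]
wrist_force: [-0.6, 0.1, -0.6]
width: 0.0897
```

```bash
python3 - <<'E'
from h import *
s=ctrl.state();print(s['clock'],s['tcp_pos'],s['wrist_force'],s['width'])
T,K=wcam();np.savez('w7.npz',T=T,K=K)
w=ctrl.capture('wrist')[:,:,::-1];cv2.imwrite('pics/w7.png',w)
t=ctrl.capture('side')[:,:,::-1];cv2.imwrite('pics/s7.png',t);crop(t,235,190,90,90,6,'pics/s7c.png')
E
```

```text
13.8 [ 0.5391289  -0.21820638  0.20609861] [-0.62635768  0.08759961 -0.63218328] 0.0897180974932443
```

View pics/w7.png

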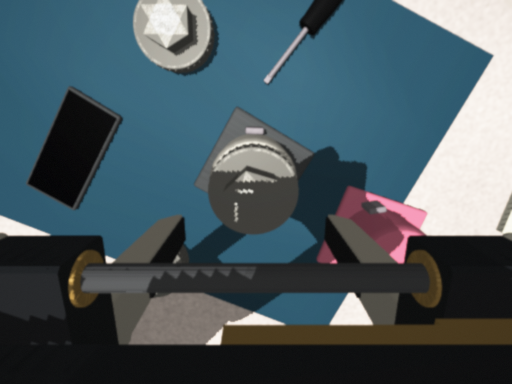

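View pics/s7c.png

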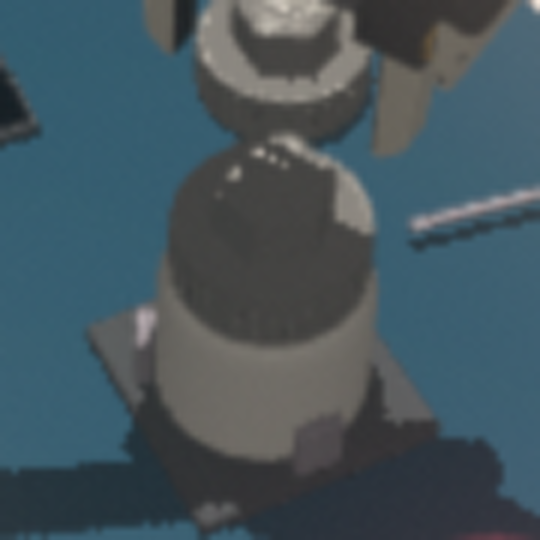

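>>> servo_tool(travel=[[0, 0, -20], [0, 0, -45], [0, 0, -65], [0, 0, -76], [0, 0, -80], [0, 0, -80], [0, 0, -80]], dr=[[0, 0, 6], [0, 0, 12], [0, 0, 13], [0, 0, 13], [0, 0, 13], [0, 0, 13], [0, 0, 13]])

```text
clock: 14.48
tcp_pos: [0.538, -0.2176, 0.1241]
orientation: [[-0.002, 0.797, 0.604], [-0.0, 0.604, -0.797], [-1.0, -0.002, -0.001]]
wrist_force: [0.8, 0.5, 0.6]
width: 0.0899
```

>>> servo_tool(travel=[[0, 0, 0], [0, 0, 0], [0, 0, 0], [0, 0, 0], [0, 0, 0], [0, 0, 0], [0, 0, 0]], dr=[[0, 0, 0], [0, 0, 0], [0, 0, 0], [0, 0, 0], [0, 0, 0], [0, 0, 0], [0, 0, 0]], grip=36)

```text
clock: 15.07
tcp_pos: [0.538, -0.2176, 0.1242]
orientation: [[-0.002, 0.797, 0.604], [-0.0, 0.604, -0.797], [-1.0, -0.002, -0.001]]
wrist_force: [0.3, -1.3, -0.5]
width: 0.0483
```

>>> servo_tool(travel=[[0, 0, -1], [0, 0, -1.5], [0, 0, -1.5], [0, 0, -1.5]], dr=[[0, 0, -3], [0, 0, -6], [0, 0, -8], [0, 0, -8]])

```text
clock: 15.4
tcp_pos: [0.5379, -0.2177, 0.124]
orientation: [[-0.002, 0.874, 0.486], [-0.001, 0.486, -0.874], [-1.0, -0.002, -0.0]]
wrist_force: [-6.6, 1.4, 9.9]
width: 0.0471
```

```bash
python3 -c "
from h import *
s=ctrl.state();z=s['orientation'][:,2];print(s['torque'],s['wrist_force'],s['width'],s['tcp_pos'],np.degrees(np.arctan2(z[1],z[0])))"
```

```text
[0.16803885 1.17816757 1.2261719 ] [-6.63070596  1.43103512  9.85227541] 0.047102205766212185 [ 0.53790767 -0.21773405  0.12398805] -60.890274441756915
```

>>> servo_tool(travel=[[0.5, 0, -1], [0.5, 0, -1], [0.5, 0, -1], [0.5, 0, -1]], dr=[[0, 0, -3], [0, 0, -6], [0, 0, -8], [0, 0, -8]])

```text
clock: 15.73
tcp_pos: [0.5386, -0.2175, 0.1243]
orientation: [[-0.002, 0.933, 0.359], [-0.001, 0.359, -0.933], [-1.0, -0.002, -0.0]]
wrist_force: [-4.6, 3.6, 8.2]
width: 0.05
```

```bash
python3 -c "
from h import *
s=ctrl.state();z=s['orientation'][:,2];print(s['torque'],s['wrist_force'],s['width'],s['tcp_pos'],np.degrees(np.arctan2(z[1],z[0])))"
```

```text
[0.53762205 0.91606549 0.53146487] [-4.55825184  3.55616268  8.17271612] 0.04996559158321415 [ 0.53860715 -0.21745281  0.12426587] -68.9571528621256
```

>>> servo_tool(travel=[[0, 0, 1], [0, 0, 1], [0, 0, 1], [0, 0, 1], [0, 0, 1], [0, 0, 1], [0, 0, 1]], dr=[[0, 0, 0], [0, 0, 0], [0, 0, 0], [0, 0, 0], [0, 0, 0], [0, 0, 0], [0, 0, 0]], grip=90)

```text
clock: 16.32
tcp_pos: [0.5385, -0.2174, 0.125]
orientation: [[-0.002, 0.933, 0.359], [-0.0, 0.359, -0.933], [-1.0, -0.002, -0.0]]
wrist_force: [0.2, -0.4, -0.1]
width: 0.0885
```

>>> servo_tool(travel=[[0, 0, 15], [0, 0, 45], [0, 0, 80], [0, 0, 110], [-40, 0, 125], [-80, 0, 130], [-110, 0, 130], [-120, 0, 130], [-120, 0, 130]], dr=[[0, 0, 0], [0, 0, 0], [0, 0, 0], [0, 0, 0], [0, 0, 0], [0, 0, 0], [0, 0, 0], [0, 0, 0], [0, 0, 0]])

```text
clock: 17.07
tcp_pos: [0.4169, -0.2177, 0.2557]
orientation: [[-0.001, 0.934, 0.358], [-0.001, 0.358, -0.934], [-1.0, -0.002, 0.001]]
wrist_force: [0.1, 0.4, -0.1]
width: 0.0899
```

```bash
python3 - <<'E'
from h import *
s=ctrl.state();print(s['clock'],s['tcp_pos'],s['wrist_force'],s['width'])
T,K=wcam();np.savez('w8.npz',T=T,K=K)
w=ctrl.capture('wrist')[:,:,::-1];cv2.imwrite('pics/w8.png',w)
t=ctrl.capture('side')[:,:,::-1];cv2.imwrite('pics/s8.png',t);crop(t,255,195,50,60,10,'pics/s8c.png')
cv2.imwrite('pics/t8.png',ctrl.capture('top')[:,:,::-1])
E
```

```text
17.0667 [ 0.41689335 -0.21773842  0.25565941] [ 0.10656803  0.37037777 -0.12713595] 0.08993279377065466
```

View pics/s8c.png

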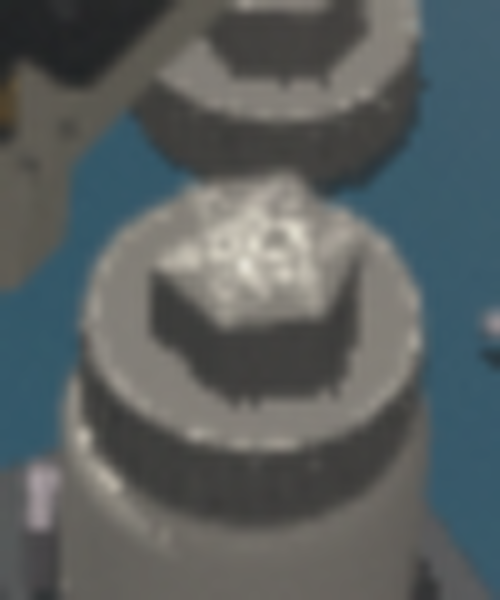

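View pics/s8.png

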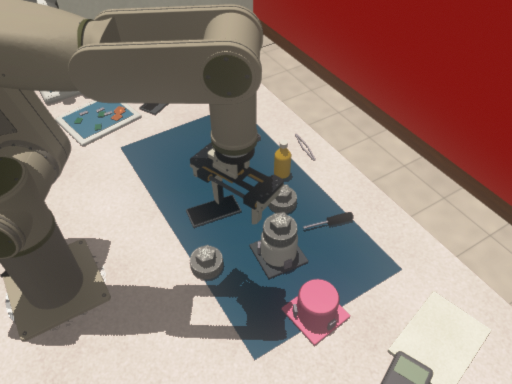

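```bash
python3 - <<'E'
from h import *
f=np.array([.52687198,.84994466,0]);r=np.array([f[1],-f[0],0])
c=ctrl.camera_info('side');S=np.eye(4);S[:3,:3]=c['rotation'];S[:3,3]=c['xyz']
for z in(.088,.090,.092,.094,.097):
  b=f*(.0982-.0425)+r*.5706+[0,0,z];print(z,proj(S,c['intrinsics'],b),proj(S,c['intrinsics'],b+[0,0,.0315]))
E
```

```text
0.088 [279.72861032 248.08730963] [280.27187758 240.49200793]
0.09 [279.76242623 247.61453681] [280.3071563  239.99878386]
0.092 [279.79633228 247.14050366] [280.34253108 239.50421673]
0.094 [279.83032884 246.66520511] [280.37800232 239.00830105]
0.097 [279.88149418 245.94987358] [280.4313909 238.2618869]
```

```bash
python3 -c "
from rig import ctrl
print(ctrl.sign_off(),ctrl.state()['clock'])"
```

```text
the job is handed in; nothing more can be done
the job is handed in; nothing more can be done
```

I put the leftmost grey lid on the white jar and screwed it home. I then let go, moved clear and handed the job in at about 17 s. `sign_off` gives no verdict, so the result rests on my own checks.

**Screwing on:** The lid first rested on the thread ledges. I regrasped it there and turned it about 60° anticlockwise until it dropped 9 mm into the entries. I then turned it clockwise until it stopped.

**Checks that agreed:**
- **Height by arm:** the tool height fell 7 mm from the entry level, which puts the lid's underside at about 90.3 mm, against 90 mm for home.
- **End stop:** I regrasped and twisted clockwise a second time. The hexagon slipped in the fingers, with the opening widening from 46 to 50 mm, and the height did not change.
- **Final pictures:** the lid sits level and centred, and the gripper is clear. The slab, bottle and screwdriver look unmoved by eye. The parts dish was not in the final view I looked at, but the arm did not work near it.

**Check that did not fully agree:** the side camera alone put the underside at about 92–93 mm. I put that down to its 2 mm or so calibration error, and I relied on the arm's height and the end stop instead. The judged limit is 91.3 mm.

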